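# Grade bamboo tubes by thickness on the cork-pad board

### The job

Line the four bamboo tubes up on the grading board in order of thickness: one tube standing upright in the middle of each cork pad, the thinnest on the pad next to the slim round post and each next pad a thicker one, so that the thickest ends up next to the thick square post. Their heights do not matter; do not let any tube fall over on the way.

Things in the scene. Friction and masses are not known exactly. Their poses are not given: they have to be found in the camera images.
- tube_24_center (a point): Centre (on the axis, half-way up) of a loose upright bamboo tube, pale straw colour with one node ring and a hollow top; outside 24 mm thick and 72 mm tall; its z axis runs up along the tube; it is round, so yaw does not matter. It starts standing on the table and weighs under 150 g.
- tube_36_center (a point): Centre (on the axis, half-way up) of a loose upright bamboo tube, pale straw colour with one node ring and a hollow top; outside 36 mm thick and 88 mm tall; its z axis runs up along the tube; it is round, so yaw does not matter. It starts standing on the table and weighs under 150 g.
- tube_48_center (a point): Centre (on the axis, half-way up) of a loose upright bamboo tube, pale straw colour with one node ring and a hollow top; outside 48 mm thick and 64 mm tall; its z axis runs up along the tube; it is round, so yaw does not matter. It starts standing on the table and weighs under 150 g.
- tube_60_center (a point): Centre (on the axis, half-way up) of a loose upright bamboo tube, pale straw colour with one node ring and a hollow top; outside 60 mm thick and 80 mm tall; its z axis runs up along the tube; it is round, so yaw does not matter. It starts standing on the table and weighs under 150 g.
- pad_1: Round cork pad, 84 mm across and 3 mm thick, fixed on the wooden grading board (480 x 110 mm, 18 mm thick, lying on the table; the pads lie 90 mm apart along its middle line). Origin at the centre of the pad's underside, so a tube stands 3 mm above it (21 mm above the table). Number 1 of the row of pads 1, 2, 3, 4, which always come in this order along the board. x points across the board, y along it from pad 1 towards pad 4.
- pad_2: Round cork pad, 84 mm across and 3 mm thick, fixed on the wooden grading board (480 x 110 mm, 18 mm thick, lying on the table; the pads lie 90 mm apart along its middle line). Origin at the centre of the pad's underside, so a tube stands 3 mm above it (21 mm above the table). Number 2 of the row of pads 1, 2, 3, 4, which always come in this order along the board. x points across the board, y along it from pad 1 towards pad 4.
- pad_3: Round cork pad, 84 mm across and 3 mm thick, fixed on the wooden grading board (480 x 110 mm, 18 mm thick, lying on the table; the pads lie 90 mm apart along its middle line). Origin at the centre of the pad's underside, so a tube stands 3 mm above it (21 mm above the table). Number 3 of the row of pads 1, 2, 3, 4, which always come in this order along the board. x points across the board, y along it from pad 1 towards pad 4.
- pad_4: Round cork pad, 84 mm across and 3 mm thick, fixed on the wooden grading board (480 x 110 mm, 18 mm thick, lying on the table; the pads lie 90 mm apart along its middle line). Origin at the centre of the pad's underside, so a tube stands 3 mm above it (21 mm above the table). Number 4 of the row of pads 1, 2, 3, 4, which always come in this order along the board. x points across the board, y along it from pad 1 towards pad 4.
- slim_post: Slim round wooden post, 16 mm thick and 50 mm tall, fixed on the grading board beyond one end of the row of pads, 77 mm from the centre of the end pad (beside pad 1 or pad 4: it varies). Origin at the centre of its foot, on the board's top.
- thick_post: Thick square wooden post, 44 x 44 mm and 50 mm tall, fixed on the board beyond the other end of the row, 77 mm from the centre of that end pad. Origin at the centre of its foot, on the board's top.
Not all that is in view belongs to the job. Leave any purple look-alike of the part that bears tube_60_center alone. Leave any purple look-alike of the part that bears tube_36_center alone.

How it is judged (in metres and radians):
At the end, for the whole second after the job is handed in: Counted from the slim post, the pads carry the 24, 36, 48 and 60 mm thick tubes in this order; each tube stands on its pad (height within 5 mm), its centre within 12 mm of the pad's centre horizontally, upright within 0.1 rad, and at rest (under 20 mm/s) (((horizontal distance between slim_post and pad_1 below 0.12 m and horizontal distance between tube_24_center and pad_1 below 0.012 m and height (world z) of tube_24_center between 0.052 and 0.062 m and horizontal distance between tube_36_center and pad_2 below 0.012 m and height (world z) of tube_36_center between 0.06 and 0.07 m and horizontal distance between tube_48_center and pad_3 below 0.012 m and height (world z) of tube_48_center between 0.048 and 0.058 m and horizontal distance between tube_60_center and pad_4 below 0.012 m and height (world z) of tube_60_center between 0.056 and 0.066 m) or (horizontal distance between slim_post and pad_4 below 0.12 m and horizontal distance between tube_24_center and pad_4 below 0.012 m and height (world z) of tube_24_center between 0.052 and 0.062 m and horizontal distance between tube_36_center and pad_3 below 0.012 m and height (world z) of tube_36_center between 0.06 and 0.07 m and horizontal distance between tube_48_center and pad_2 below 0.012 m and height (world z) of tube_48_center between 0.048 and 0.058 m and horizontal distance between tube_60_center and pad_1 below 0.012 m and height (world z) of tube_60_center between 0.056 and 0.066 m)) and angle between each of tube_24_center, tube_36_center, tube_48_center, tube_60_center's own z axis and vertical below 0.1 rad and linear speed of each of tube_24, tube_36, tube_48, tube_60 below 0.02 m/s); the robot touches nothing.
It fails at once if a tube falls over (leans more than 0.7 rad) (angle between any of tube_24_center, tube_36_center, tube_48_center, tube_60_center's own z axis and vertical above 0.7 rad).
It also fails if it takes over 102 s, if anything falls off the work surface, if the arm or the gripper's body presses on something with over 40 N, if the wrist force passes 120 N, or if a joint passes its speed limit or range.

### The arm

A 6-joint arm with a two-finger parallel gripper is mounted at the origin on the work surface. World frame = base frame: x ahead of the robot, y to its left, z up, the work surface at z = 0. Lengths are in m, angles in degrees, forces in N, time in s.
With the tool pointing down it reaches from about 0.375 to 0.9 m from the base axis. Payload 3.1 kg.
Tool frame: the origin (TCP) lies on the centre line of the jaws, within the pads' length; the fingertips stand 8 mm ahead of it and the grasp point (between the pads) lies 11 mm behind it; y points along the fingers, x is the direction in which the jaws open and shut, and the axes are right-handed (so a half turn about y gives the same grasp; the last joint's range is limited). The gripper opens to 87 mm and grips with 3 to 60 N. Pads are 19 mm wide; open, the fingers measure 117 mm over their backs; the gripper's body (75 mm by 190 mm) begins 51 mm behind the grasp point.
Start: joints at [-75.029, 30.224, 82.088, -0, 67.689, -10.227], TCP at [0.266, -0.565, 0.231] pointing down, gripper open.
Joint ranges: [-176.69, 176.69], [-43.24, 126.21], [12.49, 139.97], [-82, 262], [0, 151.66], [-163.58, 163.58]. Speed limits (degrees/s): [159.86, 159.86, 180, 180, 180, 180].

### API

Orientations are given as a 3x3 rotation matrix whose columns are the frame's x, y, z axes.
In Python, from rig import read_state, imaging, job, spotter gives the robot as it stands.
- The arm moves only by the tool apply_moves, never from a script. Its argument "steps" is a list of rows, each an object of numbers: "x", "y", "z": the shift along the world's x, y, z in mm; "spin": the turn about the world's z in rad. In form: [{"x": .., "y": .., "z": .., "spin": ..}, ...]. A call has 1 to 12 rows; each row shifts and turns the pose as measured when the row begins; what a row does not reach is not made up. A row lasts 1/10 s, in which the tool goes at most 50 mm and 8.59 degrees, less where a joint would pass 70% of its speed; a pose out of reach is approached as far as the arm can. A call is refused whole if a number of a shift passes 50 or a number of a turn 0.15, either way. A call with a gripper value outside its range is refused whole. "grip" is the finger opening in mm, from 0 to 87, set as the call begins (left out, the last holds). The fingers move at their own pace and stop on an object; the grip force is fixed at half the most. Time passes only in rows, so rows that do not move let the fingers close. It gives the time, the measured TCP pose, the force and the opening at its end, in the units of the state.
- read_state(): the state, without advancing time (a new reading comes with each control period).
- imaging.capture(name): name is "side" or "top"; returns the picture (384x512x3 uint8, red, green, blue); there is no depth.
- imaging.camera_params(name): a dict with "fov_y" (degrees; the focal length in pixels is half the picture's height over the tangent of half this angle, whatever the lens; pixels are square), "cx", "cy" (the principal point, pixels), "R" (3x3) and "t" (3): a world point X has camera coordinates R X + t. Camera axes: x right, y down, z forward; pixel columns grow to the right and rows downward; lengths in m; the calibration is good to about 2 mm. A picture is of the moment at which its call begins. camera_params takes no time and is no camera call.
- job.hand_in(): hands the job in, once; it reports no verdict.
Trained networks look in the newest picture that a camera, given by its name, has taken for a name from the list of things; names that differ only in an ending like _2 or _b are one class to them, and where a whole thing is asked for, a point or a joint stands for the part that bears it (a point fixed in the world has none). Each returns a list of dicts, best first, with "score" (0 to 1); they miss things now and then, are a little off and sometimes report something else, mostly with a low value. They report only what shows in the picture. A call takes as long as a camera call. They do not tell look-alikes from the thing itself.
- spotter.cut_out(name, camera): "mask" (384x512 bool, what is visible of it) and "rect" ([left, top, width, height] in pixels, round what is visible of it).
The state is a dict: "time_s": time; "joint_positions": joint angles; "qvel": joint speeds; "tau": joint torques, N m; "position": TCP position; "tcp_rot": TCP orientation; "force": force on the tool from outside, world axes, zero at the start; "moment": the same for the moment, N m; "opening": opening from 0.0 (shut) to 1.0 (fully open).
Only numpy, scipy, OpenCV 4.12 (cv2) and the standard library are available. Lean on these libraries where they do the work, as an engineer would, in place of code of your own. Each camera call takes 0.05 s, during which the arm holds its last target.

## Working session

There is one attempt and no reset: what is moved stays moved. The work goes in short steps, Python scripts to look and compute and a tool call to move; the robot and the scene stay as the last step left them, time stands still between calls to the robot, and variables do not carry over. Pictures are saved under pics/ and viewed, and the job is handed in when it is done.

Besides the shell and the picture viewer there is one more tool, called after "Request:" as name(argument=value, ...) on one line, values as JSON. apply_moves: Moves the arm, as the interface text tells. Its arguments: {"type":"object","properties":{"steps":{"type":"array"},"grip":{"type":"number"}},"required":["steps"]}

```bash
mkdir -p pics
python3 - <<'E'
from rig import read_state, imaging
import cv2
s=read_state(); print({k:s[k] for k in('time_s','position','tcp_rot','force','opening')})
for n in('side','top'):
    im=imaging.capture(n); cv2.imwrite(f'pics/{n}0.png',im[:,:,::-1]); print(n,imaging.camera_params(n))
E
```

```text
{'time_s': 0.0, 'position': array([ 0.26593277, -0.56481177,  0.22955851]), 'tcp_rot': array([[ 4.25749371e-01, -5.59210059e-04,  9.04840958e-01],
       [-9.04838592e-01,  2.10613343e-03,  4.25749559e-01],
       [-2.14379922e-03, -9.99997626e-01,  3.90690140e-04]]), 'force': array([-0.32494112,  0.9051656 ,  0.05043963]), 'opening': 1.0038335068624742}
side {'fov_y': 53.85824503333018, 'cx': 254.32470878548753, 'cy': 187.5330758761991, 'R': array([[-0.99094204, -0.1336082 , -0.0135174 ],
       [-0.06221399,  0.54595642, -0.83550045],
       [ 0.11900962, -0.82709155, -0.54932347]]), 't': array([0.51391911, 0.0844197 , 0.74785275])}
top {'fov_y': 56.4582380706387, 'cx': 259.88018953013875, 'cy': 193.30525942149407, 'R': array([[-0.02323574, -0.99932009,  0.02862602],
       [-0.99032186,  0.01908859, -0.13747085],
       [ 0.13683095, -0.0315432 , -0.99009208]]), 't': array([-0.00914003,  0.49744206,  0.83136412])}
```

View pics/side0.png

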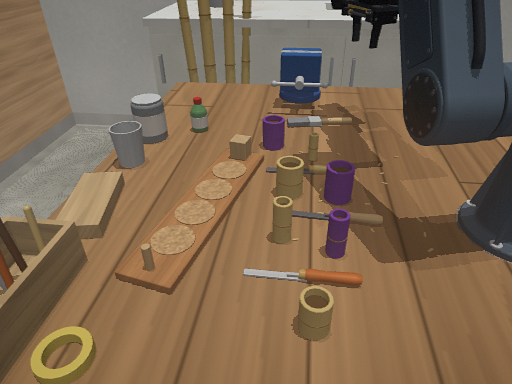

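View pics/top0.png

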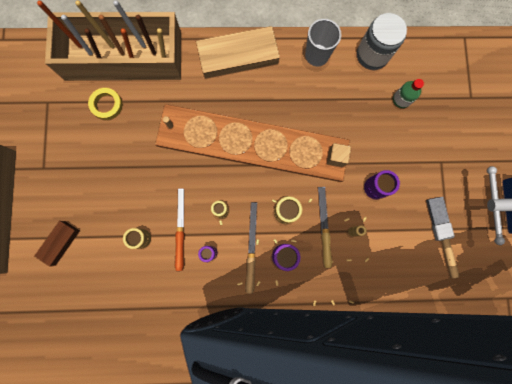

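The pictures show four straw tubes. In the top view they are at (134,238), (219,209), (289,209) and (361,231); by size these are the 48, 36, 60 and 24. The purple ones at (207,254), (287,257) and (383,184) are look-alikes. The slim post is at (167,122) and the thick post at (341,153). Next I'll measure positions.

```bash
cat > h.py <<'E'
import numpy as np, cv2
from scipy.optimize import least_squares, minimize
from rig import imaging, spotter, read_state
def cam(n):
    p=imaging.camera_params(n); f=192/np.tan(np.radians(p['fov_y']/2)); return p,f
def proj(n,X):
    p,f=cam(n); c=np.atleast_2d(X)@p['R'].T+p['t']; return np.c_[p['cx']+f*c[:,0]/c[:,2],p['cy']+f*c[:,1]/c[:,2]]
def back(n,u,z):
    p,f=cam(n); d=p['R'].T@np.array([(u[0]-p['cx'])/f,(u[1]-p['cy'])/f,1]); o=-p['R'].T@p['t']; return o+d*(z-o[2])/d[2]
a=np.linspace(0,2*np.pi,60,endpoint=False)
def cyl(xy,r,z0,h):
    c=np.c_[xy[0]+r*np.cos(a),xy[1]+r*np.sin(a)]
    return np.r_[np.c_[c,0*a+z0],np.c_[c,0*a+z0+h]]
def sil(n,xy,r,z0,h):
    hull=cv2.convexHull((proj(n,cyl(xy,r,z0,h))).astype(np.float32)); return hull[:,0]
def bbox_res(n,m,xy,r,z0,h):
    s=sil(n,xy,r,z0,h); ys,xs=np.nonzero(m)
    M=cv2.moments(s.reshape(-1,1,2)); return np.array([M['m10']/M['m00']-xs.mean(),M['m01']/M['m00']-ys.mean()])
def fit(obs,r,z0,h,x0):
    f=lambda q:np.concatenate([bbox_res(n,m,q,r,z0,h) for n,m in obs]); s=least_squares(f,x0,diff_step=1e-4); return s.x,s.fun
D={24:72,36:88,48:64,60:80}
E
python3 - <<'E'
from h import *
for n in('side','top'):
    imaging.capture(n)
    for k in D:
        for d in spotter.cut_out(f'tube_{k}_center',n): 
            print(n,k,round(d['score'],2),d['rect'],d['mask'].sum())
    for k in ['pad_1','slim_post','thick_post']:
        for d in spotter.cut_out(k,n):print(n,k,round(d['score'],2),d['rect'],np.round(np.argwhere(d['mask']).mean(0)[::-1],1))
E
```

```text
side 24 0.68 [309.9, 131.8, 8.1, 27.5] 221
side 36 0.76 [325.7, 211.3, 26.1, 43.5] 966
side 48 0.76 [300.2, 287.5, 31.4, 55.0] 1648
side 60 0.85 [326.8, 158.4, 27.3, 45.9] 1172
side 60 0.65 [263.4, 110.6, 20.6, 38.1] 681
side 60 0.64 [277.1, 154.5, 29.2, 43.9] 1046
side pad_1 0.86 [170.5, 201.7, 44.0, 25.6] [194.5 211.6]
side pad_1 0.8 [150.1, 222.7, 43.3, 33.0] [172.4 239.6]
side pad_1 0.58 [208.8, 158.3, 36.0, 22.5] [228.4 169.5]
side slim_post 0.59 [139.0, 243.0, 17.0, 26.7] [147.3 256.4]
side thick_post 0.63 [228.4, 133.8, 24.5, 24.4] [240.2 146.8]
top 24 0.47 [349.8, 224.4, 12.5, 13.2] 138
top 36 0.77 [199.1, 245.0, 18.2, 15.6] 240
top 36 0.73 [210.9, 202.0, 17.7, 17.9] 243
top 48 0.87 [122.5, 226.4, 29.5, 21.9] 494
top 48 0.57 [351.1, 222.8, 13.0, 14.7] 161
top 60 0.79 [269.6, 245.1, 31.9, 28.9] 599
top 60 0.68 [362.7, 172.9, 38.4, 27.4] 758
top pad_1 0.91 [219.3, 125.2, 30.6, 31.6] [235.1 138.4]
top pad_1 0.87 [288.4, 132.5, 34.1, 32.7] [305.  151.5]
top pad_1 0.6 [256.4, 128.6, 32.8, 32.3] [270.1 145.2]
top pad_1 0.5 [275.3, 198.7, 30.7, 24.1] [287.5 209.8]
top slim_post 0.46 [216.3, 122.0, 34.2, 37.3] [234.2 138. ]
top thick_post 0.84 [326.0, 144.0, 23.4, 21.9] [337.8 155. ]
```

Run:
```python
import cv2
t=cv2.imread('pics/top0.png'); s=cv2.imread('pics/side0.png')
cv2.imwrite('pics/t1.png',cv2.resize(t[180:270,110:380],None,fx=2.95,fy=2.95,interpolation=cv2.INTER_CUBIC))
cv2.imwrite('pics/s1.png',cv2.resize(s[120:345,260:360],None,fx=2.6,fy=2.6,interpolation=cv2.INTER_CUBIC))
```

```text
(no output)
```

View pics/t1.png

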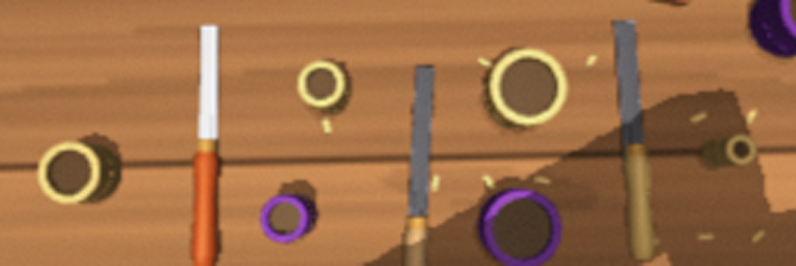

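View pics/s1.png

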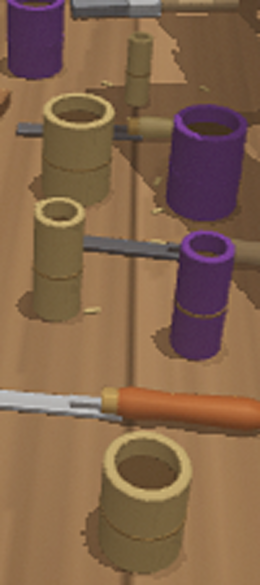

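The crops confirm it: the straw tubes are the 48, 36, 60 and 24, and the purple ones are left alone. Next I'll fit the models and overlay them on both views.

```bash
cat >> h.py <<'E'
def overlay(n,im,items,crop,fx,out):
    o=cv2.resize(im[crop[1]:crop[3],crop[0]:crop[2]],None,fx=fx,fy=fx,interpolation=cv2.INTER_CUBIC)[:,:,::-1].copy()
    for xy,r,z0,h in items:
        P=proj(n,cyl(xy,r,z0,h)); P=((P+.5-np.array(crop[:2]))*fx).astype(int)
        for c,col in((P[:60],(255,0,0)),(P[60:],(0,0,255))): cv2.polylines(o,[c.reshape(-1,1,2)],True,col,1)
    cv2.imwrite(out,o)
E
python3 - <<'E'
from h import *
t=cv2.imread('pics/top0.png')[:,:,::-1]; s=cv2.imread('pics/side0.png')[:,:,::-1]
hsv=cv2.cvtColor(t.copy(),cv2.COLOR_RGB2HSV)
c={48:(133.7,238.3),36:(219.2,208.5),60:(288.6,209.5),24:(360.8,230.8)}
items=[]
for k,u in c.items():
    p=back('top',u,D[k]/1000)[:2]
    # refine rim circle: maximise brightness along rim annulus (mid-wall)
    g=cv2.GaussianBlur(t,(3,3),0).astype(np.float32); g=g[:,:,1]
    def cost(q):
        v=0
        for rr in (k/2000-.0015,k/2000-.003):
            P=proj('top',np.c_[q[0]+rr*np.cos(a),q[1]+rr*np.sin(a),0*a+D[k]/1000]).astype(np.float32)
            v-=cv2.remap(g,P[:,0].reshape(1,-1),P[:,1].reshape(1,-1),cv2.INTER_LINEAR).mean()
        return v
    r=minimize(cost,p,method='Nelder-Mead',options=dict(initial_simplex=[p,p+[.004,0],p+[0,.004]]))
    print(k,p.round(4),r.x.round(4),r.fun); items.append((r.x,k/2000,0,D[k]/1000))
# board: pads
pads=np.array([(200,131.5),(235.1,138.2),(270.2,145),(305.5,151.5)])
W=np.array([back('top',u,.021)[:2] for u in pads]); print(W.round(4),np.linalg.norm(np.diff(W,axis=0),axis=1))
m=W.mean(0); d=W[3]-W[0]; d/=np.linalg.norm(d)
pp=[m+d*.09*(i-1.5) for i in range(4)]
items+=[(q,.042,.018,.003) for q in pp]+[(pp[0]-d*.077,.008,.018,.05),(pp[3]+d*.077,.022,.018,.05)]
print(np.round(pp,4))
overlay('top',t,items,(110,90,380,270),2.9,'pics/ot.png'); overlay('side',s,items,(120,120,370,345),2.6,'pics/os.png')
E
```

```text
48 [0.3953 0.2707] [0.396  0.2731] -372.86529541015625
36 [0.457  0.0743] [0.4588 0.0766] -376.0820007324219
60 [ 0.4523 -0.083 ] [ 0.4538 -0.0839] -389.32080078125
24 [ 0.4004 -0.2487] [ 0.4017 -0.2494] -220.61029052734375
[[ 0.6583  0.1264]
 [ 0.6397  0.0388]
 [ 0.6208 -0.0489]
 [ 0.6027 -0.1371]] [0.08956902 0.08965934 0.09006202]
[[ 0.6582  0.1269]
 [ 0.6397  0.0388]
 [ 0.6211 -0.0492]
 [ 0.6025 -0.1373]]
```

View pics/ot.png

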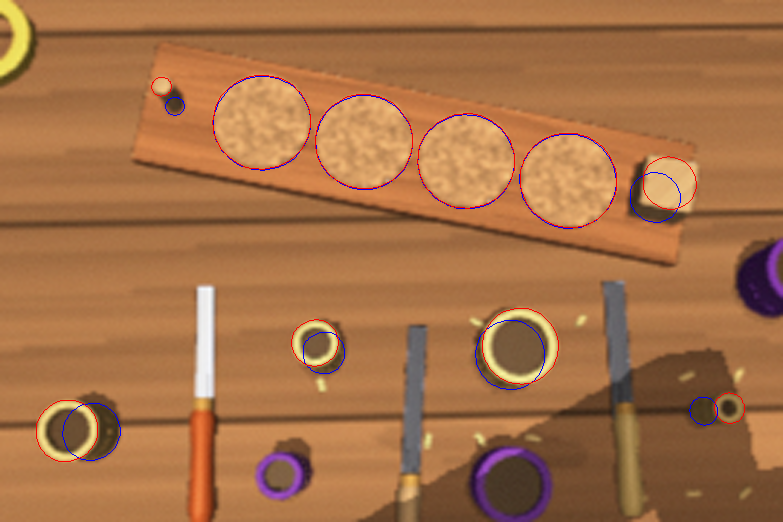

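View pics/os.png

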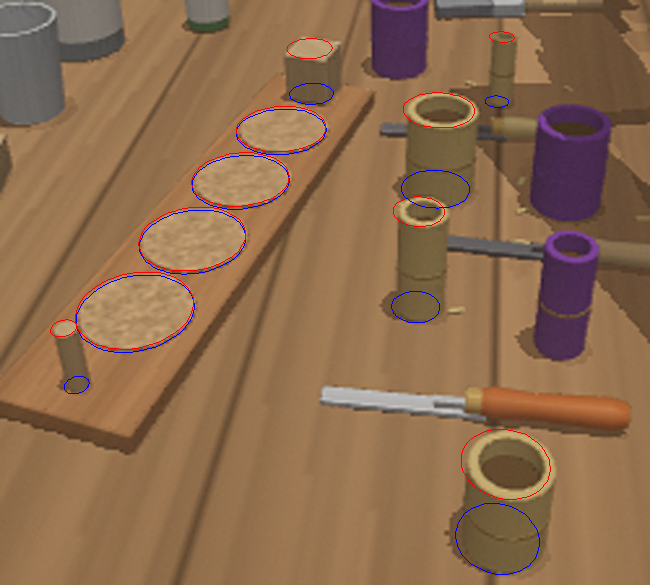

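Run:
```python
from h import *
T={48:(133.3,238.1),36:(218.8,207.6),60:(288.8,208.8),24:(360.9,230.3)}
S={60:(289.1,161.8),36:(282.2,200.7),48:(314.5,297.6),24:(313,133.7)}
t=cv2.imread('pics/top0.png')[:,:,::-1]; s=cv2.imread('pics/side0.png')[:,:,::-1]
items=[]
for k in T:
    p=back('top',T[k],D[k]/1000)[:2];q=back('side',S[k],D[k]/1000)[:2]
    print(k,p.round(4),q.round(4)); m=(p+q)/2; items.append((m,k/2000,0,D[k]/1000))
overlay('top',t,items,(110,180,380,270),2.9,'pics/ot2.png'); overlay('side',s,items,(240,120,370,345),2.6,'pics/os2.png')
```

```text
48 [0.3958 0.2716] [0.3952 0.2731]
36 [0.4591 0.0752] [0.4557 0.0761]
60 [ 0.4539 -0.0835] [ 0.452  -0.0838]
24 [ 0.4016 -0.249 ] [ 0.4005 -0.2499]
```

View pics/ot2.png

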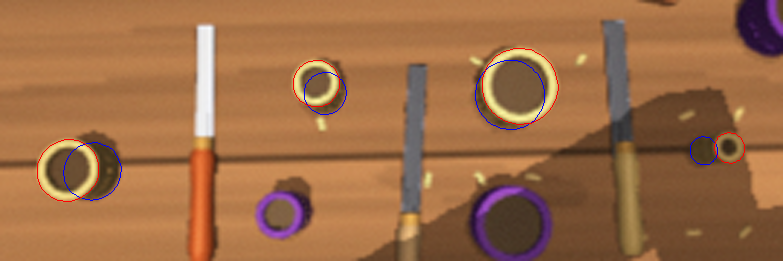

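View pics/os2.png

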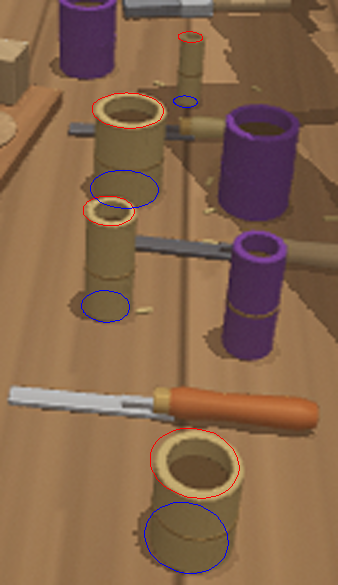

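Request:
apply_moves(steps=[{"x":19,"y":44,"z":0,"spin":0.132},{"x":19,"y":44,"z":0,"spin":0.132},{"x":19,"y":44,"z":0,"spin":0.132},{"x":19,"y":44,"z":0,"spin":0.132},{"x":19,"y":44,"z":0,"spin":0.132},{"x":19,"y":44,"z":0,"spin":0.132},{"x":19,"y":44,"z":0,"spin":0.132},{"x":0,"y":0,"z":0,"spin":0}], grip=87)

```text
time_s: 1.7
position: [0.4005, -0.2498, 0.2313]
tcp_rot: [[0.985, 0.008, 0.174], [-0.174, -0.002, 0.985], [0.009, -1.0, -0.001]]
force: [-0.7, 0.4, -0.1]
opening: 0.999
```

Request:
apply_moves(steps=[{"z":-40,"x":0,"y":0,"spin":-0.03},{"z":-40,"x":0,"y":0,"spin":0},{"z":-40,"x":0,"y":0,"spin":0},{"z":-30,"x":0,"y":0,"spin":0},{"z":-20,"x":0,"y":0,"spin":0},{"z":-15,"x":0,"y":0,"spin":0},{"z":0,"x":0,"y":0,"spin":0}])

```text
time_s: 2.4
position: [0.4052, -0.2559, 0.0434]
tcp_rot: [[0.978, 0.02, 0.206], [-0.205, -0.017, 0.979], [0.023, -1.0, -0.012]]
force: [1.1, 0.7, 0.5]
opening: 0.999
```

Run:
```python
from h import *
print(read_state()['position'])
for n in('side','top'): 
    im=imaging.capture(n)[:,:,::-1]; 
    cv2.imwrite(f'pics/{n}2.png',cv2.resize(im[60:210,230:430],None,fx=3,fy=3) if n=='side' else cv2.resize(im[170:300,260:460],None,fx=3,fy=3))
```

```text
[ 0.40515626 -0.25588986  0.04338976]
```

View pics/side2.png

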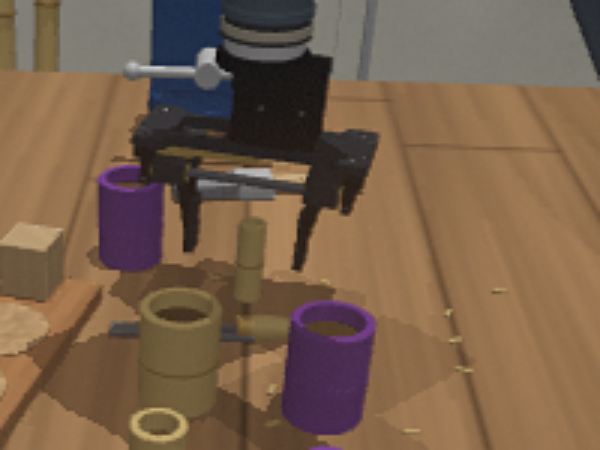

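View pics/top2.png

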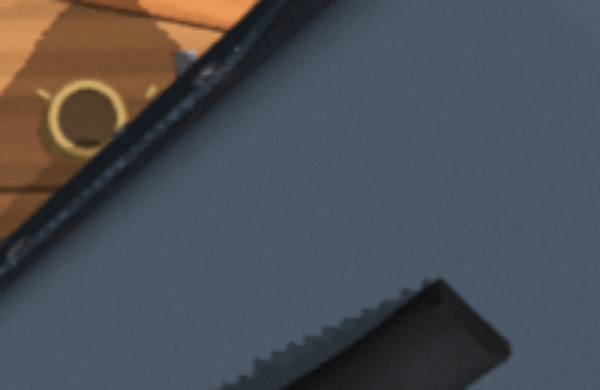

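Request:
apply_moves(steps=[{"x":-3,"y":3,"z":1,"spin":0},{"x":-2,"y":3,"z":1,"spin":0},{"x":0,"y":0,"z":0,"spin":0}])

```text
time_s: 2.8
position: [0.4018, -0.2519, 0.0498]
tcp_rot: [[0.978, 0.027, 0.206], [-0.206, -0.023, 0.978], [0.031, -0.999, -0.017]]
force: [0.4, 0.7, 0.2]
opening: 1.003
```

Run:
```python
from h import *
s=read_state();print(s['position'],s['tcp_rot'].round(4),s['joint_positions'],s['qvel'])
```

```text
[ 0.401831   -0.2519028   0.04984935] [[ 0.9781  0.0266  0.2062]
 [-0.2056 -0.0233  0.9784]
 [ 0.0309 -0.9994 -0.0173]] [-45.72224774  37.03359789 113.08089796   0.34360938  27.86312403
 -34.13618558] [-0.13391099 -0.86525242 -0.42195216 -0.04969467 -0.00444238 -0.20900333]
```

Request:
apply_moves(steps=[{"x":0,"y":0,"z":0,"spin":0},{"x":0,"y":0,"z":0,"spin":0}])

```text
time_s: 3.0
position: [0.4023, -0.2522, 0.0511]
tcp_rot: [[0.978, 0.028, 0.206], [-0.205, -0.025, 0.978], [0.033, -0.999, -0.019]]
force: [0.8, -0.7, -0.1]
opening: 1.002
```

Run:
```python
from h import *
s=read_state();print(s['position'],s['tcp_rot'].round(4),s['joint_positions'],s['qvel'])
s=imaging.capture('side')
s=read_state();print(s['position'],s['tcp_rot'].round(4),s['joint_positions'],s['qvel'])
```

```text
[ 0.40227359 -0.25218628  0.05113389] [[ 0.9781  0.0285  0.206 ]
 [-0.2054 -0.0252  0.9784]
 [ 0.0331 -0.9993 -0.0188]] [-45.70741738  36.87273472 113.08577685   0.34335951  27.86854264
 -34.1334759 ] [ 0.11414559 -0.71552252 -0.13631939 -0.05337378 -0.08066179  0.03081085]
[ 0.40235773 -0.25227209  0.05113134] [[ 0.9781  0.0286  0.206 ]
 [-0.2053 -0.0253  0.9784]
 [ 0.0332 -0.9993 -0.0189]] [-45.70727247  36.87525024 113.07689661   0.34305089  27.86415031
 -34.1333087 ] [-0.02662346  0.46121881 -0.19503243 -0.0474526  -0.02748323 -0.01007126]
```

Request:
apply_moves(steps=[{"x":-2,"y":3,"z":-8,"spin":0},{"x":0,"y":0,"z":0,"spin":0},{"x":0,"y":0,"z":0,"spin":0}], grip=0)

```text
time_s: 3.35
position: [0.4004, -0.2491, 0.0425]
tcp_rot: [[0.978, 0.029, 0.206], [-0.205, -0.026, 0.978], [0.033, -0.999, -0.019]]
force: [-0.3, -0.7, 0.6]
opening: 0.811
```

```bash
cat > w.py <<'E'
import sys
from rig import *
def st():
    s=read_state(); print(round(s['time_s'],2),s['position'].round(4),'tilt',s['tcp_rot'][:2,1].round(4),'jaw',s['tcp_rot'][:2,0].round(3),'F',s['force'].round(1),'open mm',round(s['opening']*87,1),'q6',s['joint_positions'][5].round(1))
if __name__=='__main__':
    prev=9
    for i in range(int(sys.argv[1])):
        imaging.capture('side'); o=read_state()['opening']
        if i>2 and abs(o-prev)<.004: break
        prev=o
    st()
E
python3 w.py 30
```

```text
4.0 [ 0.4003 -0.2492  0.043 ] tilt [ 0.029  -0.0259] jaw [ 0.978 -0.205] F [ 0.4 -0.1  1.3] open mm 23.1 q6 -34.1
```

Request:
apply_moves(steps=[{"x":0,"y":0,"z":35,"spin":0},{"x":0,"y":0,"z":45,"spin":0},{"x":15,"y":20,"z":40,"spin":0},{"x":26,"y":38,"z":10,"spin":0},{"x":26,"y":38,"z":0,"spin":0},{"x":26,"y":38,"z":0,"spin":0},{"x":26,"y":38,"z":0,"spin":0},{"x":26,"y":38,"z":0,"spin":0},{"x":26,"y":38,"z":0,"spin":0},{"x":26,"y":38,"z":0,"spin":0},{"x":26,"y":38,"z":0,"spin":0}])

```text
time_s: 5.1
position: [0.6274, 0.0835, 0.1783]
tcp_rot: [[0.975, 0.031, 0.218], [-0.217, -0.026, 0.976], [0.036, -0.999, -0.018]]
force: [1.0, -0.5, 0.1]
opening: 0.267
```

```bash
python3 w.py 5
```

```text
5.3 [0.6265 0.0826 0.1778] tilt [ 0.0303 -0.0262] jaw [ 0.976 -0.215] F [ 0.2 -0.9 -0.5] open mm 23.4 q6 11.4
```

Request:
apply_moves(steps=[{"x":16,"y":22,"z":-10,"spin":0},{"x":16,"y":22,"z":-30,"spin":0},{"x":0,"y":0,"z":-35,"spin":0},{"x":0,"y":0,"z":-20,"spin":0}])

```text
time_s: 5.7
position: [0.6584, 0.1215, 0.084]
tcp_rot: [[0.974, 0.034, 0.222], [-0.221, -0.028, 0.975], [0.04, -0.999, -0.02]]
force: [-1.1, -0.7, -0.2]
opening: 0.27
```

```bash
python3 w.py 4
```

```text
5.9 [0.6601 0.1215 0.0867] tilt [ 0.0377 -0.028 ] jaw [ 0.974 -0.222] F [-0.3 -0.8 -0.5] open mm 23.2 q6 15.8
```

Request:
apply_moves(steps=[{"x":-2,"y":5,"z":-15,"spin":0.01},{"x":0,"y":0,"z":-8,"spin":0}])

```text
time_s: 6.1
position: [0.6605, 0.1254, 0.0669]
tcp_rot: [[0.976, 0.046, 0.215], [-0.214, -0.027, 0.977], [0.05, -0.999, -0.017]]
force: [-0.1, -0.4, -0.4]
opening: 0.268
```

```bash
python3 w.py 4
python3 - <<'E'
from h import *
for n,c in(('side',(110,150,310,300)),('top',(110,90,310,240))):
    im=imaging.capture(n)[:,:,::-1]; cv2.imwrite(f'pics/{n}3.png',cv2.resize(im[c[1]:c[3],c[0]:c[2]],None,fx=3,fy=3))
E
```

```text
6.3 [0.6615 0.1253 0.0673] tilt [ 0.0467 -0.0276] jaw [ 0.976 -0.214] F [-1.   0.5  0.1] open mm 23.0 q6 15.7
```

View pics/side3.png

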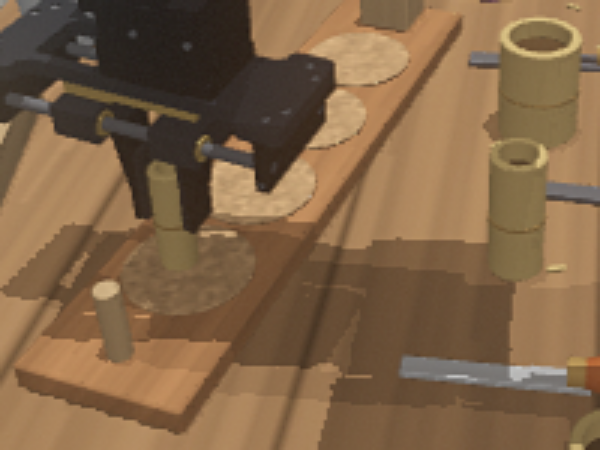

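Request:
apply_moves(steps=[{"x":-5,"y":2,"z":-4,"spin":0}])

```text
time_s: 6.5
position: [0.6581, 0.1273, 0.0646]
tcp_rot: [[0.975, 0.051, 0.215], [-0.214, -0.027, 0.976], [0.055, -0.998, -0.016]]
force: [0.6, -0.1, -0.9]
opening: 0.269
```

```bash
python3 w.py 4
```

```text
6.7 [0.6571 0.1276 0.0641] tilt [ 0.0485 -0.0274] jaw [ 0.976 -0.213] F [0.9 0.3 1.9] open mm 23.0 q6 16.0
```

Request:
apply_moves(steps=[{"x":0,"y":0,"z":0,"spin":0}], grip=87)

```text
time_s: 6.8
position: [0.6569, 0.1277, 0.0642]
tcp_rot: [[0.976, 0.048, 0.214], [-0.213, -0.027, 0.977], [0.053, -0.998, -0.016]]
force: [0.3, -0.4, 0.4]
opening: 0.302
```

```bash
python3 w.py 14
python3 - <<'E'
from h import *
im=imaging.capture('side')[:,:,::-1]; c=(110,150,310,300); cv2.imwrite(f'pics/side4.png',cv2.resize(im[c[1]:c[3],c[0]:c[2]],None,fx=3,fy=3))
E
```

```text
7.5 [0.6571 0.1276 0.0642] tilt [ 0.0485 -0.0274] jaw [ 0.976 -0.213] F [ 1.  -0.7 -0.4] open mm 79.5 q6 16.0
```

View pics/side4.png

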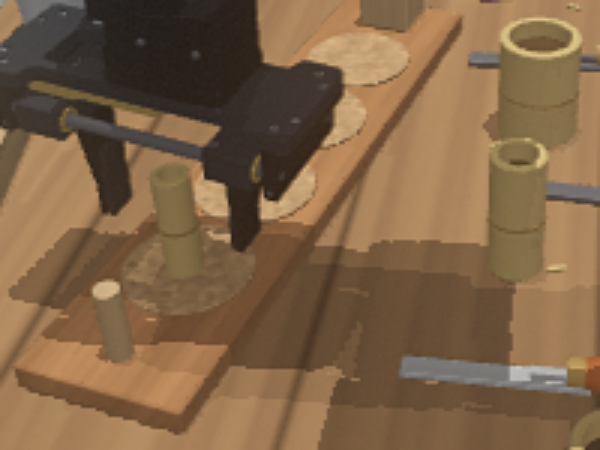

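Request:
apply_moves(steps=[{"x":0,"y":0,"z":40,"spin":0},{"x":0,"y":0,"z":45,"spin":0},{"x":-45,"y":-12,"z":10,"spin":0},{"x":-48,"y":-12,"z":0,"spin":0},{"x":-48,"y":-12,"z":0,"spin":0},{"x":-48,"y":-12,"z":0,"spin":0}])

```text
time_s: 8.15
position: [0.4718, 0.0788, 0.1626]
tcp_rot: [[0.975, 0.063, 0.213], [-0.212, -0.028, 0.977], [0.068, -0.998, -0.014]]
force: [-0.1, -0.1, 0.5]
opening: 0.999
```

```bash
python3 w.py 4
```

```text
8.35 [0.4718 0.079  0.1623] tilt [ 0.061  -0.0275] jaw [ 0.975 -0.213] F [ 0.7 -0.4  0.5] open mm 86.9 q6 10.8
```

Request:
apply_moves(steps=[{"x":-5,"y":0,"z":0,"spin":-0.149},{"x":-5,"y":0,"z":0,"spin":-0.149},{"x":-5,"y":0,"z":0,"spin":-0.149},{"x":0,"y":0,"z":0,"spin":-0.149},{"x":0,"y":0,"z":0,"spin":-0.149},{"x":0,"y":0,"z":0,"spin":-0.149},{"x":0,"y":0,"z":0,"spin":-0.149},{"x":0,"y":0,"z":0,"spin":-0.149},{"x":0,"y":0,"z":0,"spin":-0.149},{"x":0,"y":0,"z":0,"spin":-0.149},{"x":0,"y":0,"z":0,"spin":-0.149},{"x":0,"y":0,"z":0,"spin":-0.149}])

```text
time_s: 9.55
position: [0.4907, 0.0807, 0.1678]
tcp_rot: [[-0.435, -0.016, 0.9], [-0.897, -0.081, -0.435], [0.08, -0.997, 0.02]]
force: [0.7, 0.8, 0.6]
opening: 0.998
```

```bash
python3 w.py 3
```

```text
9.7 [0.4901 0.0805 0.1676] tilt [-0.0167 -0.081 ] jaw [-0.427 -0.901] F [-0.7 -0.2  0.8] open mm 87.0 q6 118.3
```

Request:
apply_moves(steps=[{"x":-10,"y":-1,"z":-15,"spin":-0.149},{"x":-10,"y":-1,"z":-15,"spin":-0.149},{"x":-10,"y":-1,"z":-10,"spin":-0.149},{"x":-10,"y":-1,"z":0,"spin":-0.149}])

```text
time_s: 10.1
position: [0.4551, 0.077, 0.1274]
tcp_rot: [[-0.861, -0.051, 0.505], [-0.502, -0.061, -0.863], [0.075, -0.997, 0.027]]
force: [-0.8, 0.2, 0.3]
opening: 0.996
```

```bash
python3 w.py 3
```

```text
10.25 [0.4558 0.0769 0.1284] tilt [-0.049  -0.0617] jaw [-0.858 -0.509] F [ 0.6 -0.6  0.1] open mm 87.5 q6 151.0
```

Request:
apply_moves(steps=[{"x":-1,"y":-1,"z":-37,"spin":0},{"x":-1,"y":0,"z":-38,"spin":0}])

```text
time_s: 10.45
position: [0.4621, 0.076, 0.0566]
tcp_rot: [[-0.853, -0.029, 0.521], [-0.518, -0.062, -0.853], [0.057, -0.998, 0.038]]
force: [-0.3, 0.2, -0.5]
opening: 1.0
```

```bash
python3 w.py 4
python3 - <<'E'
from h import *
im=imaging.capture('side')[:,:,::-1]; c=(210,120,410,270); cv2.imwrite(f'pics/side5.png',cv2.resize(im[c[1]:c[3],c[0]:c[2]],None,fx=3,fy=3))
E
```

```text
10.65 [0.4598 0.0761 0.0564] tilt [-0.0359 -0.0623] jaw [-0.854 -0.516] F [0.7 0.6 1.1] open mm 87.3 q6 152.2
```

View pics/side5.png

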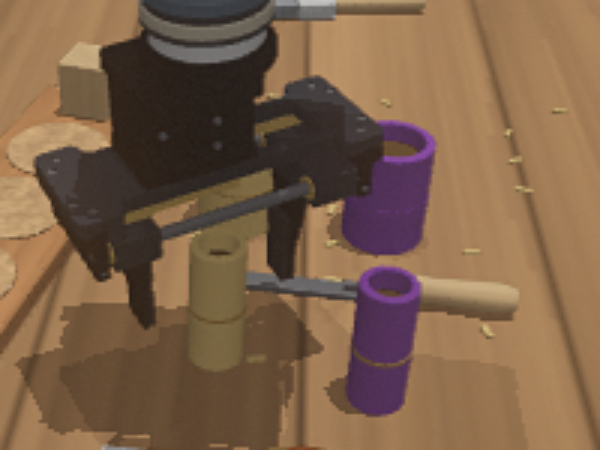

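Request:
apply_moves(steps=[{"x":-5,"y":0,"z":-3,"spin":0}], grip=0)

```text
time_s: 10.8
position: [0.4578, 0.076, 0.0559]
tcp_rot: [[-0.854, -0.028, 0.519], [-0.517, -0.063, -0.854], [0.056, -0.998, 0.039]]
force: [-0.1, 0.1, -0.1]
opening: 0.964
```

```bash
python3 w.py 30
```

```text
11.5 [0.456  0.0761 0.0543] tilt [-0.0326 -0.0623] jaw [-0.855 -0.515] F [ 0.8 -0.3  0.6] open mm 35.0 q6 152.4
```

Request:
apply_moves(steps=[{"x":0,"y":0,"z":45,"spin":0},{"x":35,"y":-8,"z":20,"spin":0},{"x":46,"y":-10,"z":0,"spin":0},{"x":46,"y":-10,"z":0,"spin":0},{"x":46,"y":-10,"z":0,"spin":0}])

```text
time_s: 12.0
position: [0.6208, 0.0392, 0.1179]
tcp_rot: [[-0.851, -0.058, 0.521], [-0.518, -0.061, -0.853], [0.082, -0.996, 0.022]]
force: [-0.4, -0.3, -1.0]
opening: 0.407
```

```bash
python3 w.py 4
```

```text
12.2 [0.6196 0.0391 0.1168] tilt [-0.0597 -0.0607] jaw [-0.852 -0.517] F [-0.3  0.6 -0.4] open mm 35.7 q6 146.2
```

Request:
apply_moves(steps=[{"x":19,"y":0,"z":-18,"spin":0},{"x":0,"y":0,"z":-18,"spin":0}])

```text
time_s: 12.4
position: [0.6364, 0.0399, 0.0816]
tcp_rot: [[-0.852, -0.061, 0.521], [-0.518, -0.061, -0.853], [0.083, -0.996, 0.02]]
force: [0.2, -0.5, -0.4]
opening: 0.405
```

```bash
python3 w.py 4
python3 - <<'E'
from h import *
im=imaging.capture('side')[:,:,::-1]; c=(110,130,310,280); cv2.imwrite(f'pics/side6.png',cv2.resize(im[c[1]:c[3],c[0]:c[2]],None,fx=3,fy=3))
E
```

```text
12.6 [0.6336 0.0402 0.0813] tilt [-0.0664 -0.0602] jaw [-0.851 -0.518] F [ 0.1 -0.3 -0.2] open mm 35.3 q6 146.6
```

View pics/side6.png

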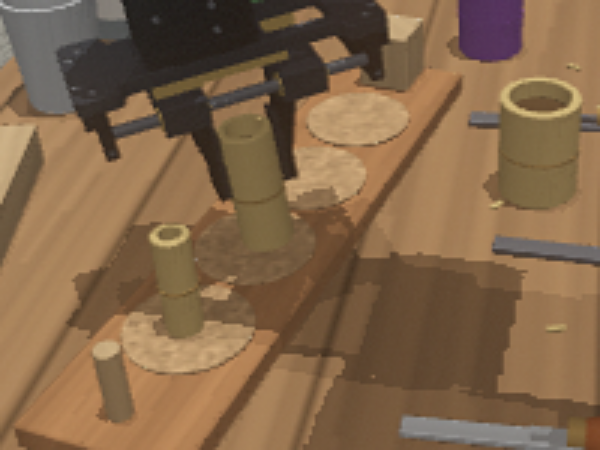

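Request:
apply_moves(steps=[{"x":11,"y":0,"z":-3,"spin":0}])

```text
time_s: 12.75
position: [0.6446, 0.0404, 0.0803]
tcp_rot: [[-0.851, -0.065, 0.521], [-0.518, -0.06, -0.853], [0.087, -0.996, 0.018]]
force: [0.1, 0.1, -0.3]
opening: 0.408
```

```bash
python3 w.py 4
python3 - <<'E'
from h import *
im=imaging.capture('side')[:,:,::-1]; c=(110,130,310,280); cv2.imwrite(f'pics/side7.png',cv2.resize(im[c[1]:c[3],c[0]:c[2]],None,fx=3,fy=3))
E
```

```text
12.95 [0.6462 0.0401 0.0796] tilt [-0.0629 -0.0605] jaw [-0.851 -0.518] F [-0.6  0.4 -0.4] open mm 35.1 q6 146.6
```

View pics/side7.png

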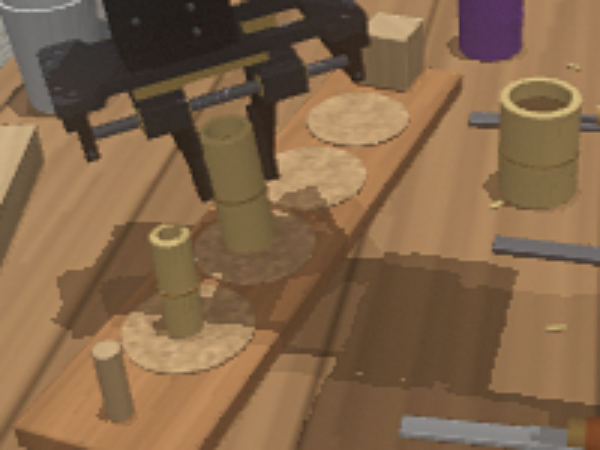

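Request:
apply_moves(steps=[{"x":-3,"y":0,"z":-5,"spin":0}])

```text
time_s: 13.1
position: [0.6438, 0.04, 0.0753]
tcp_rot: [[-0.851, -0.061, 0.521], [-0.518, -0.061, -0.853], [0.084, -0.996, 0.02]]
force: [0.2, 0.8, 25.1]
opening: 0.404
```

```bash
python3 w.py 4
```

```text
13.3 [0.6439 0.04   0.0754] tilt [-0.0605 -0.0606] jaw [-0.852 -0.518] F [ 1.8 -0.2  5.9] open mm 35.5 q6 146.6
```

Request:
apply_moves(steps=[{"x":0,"y":0,"z":0,"spin":0}], grip=87)

```text
time_s: 13.4
position: [0.6437, 0.04, 0.0755]
tcp_rot: [[-0.851, -0.061, 0.521], [-0.518, -0.061, -0.853], [0.083, -0.996, 0.02]]
force: [-0.3, 0.2, -0.5]
opening: 0.443
```

```bash
python3 w.py 14
python3 - <<'E'
from h import *
im=imaging.capture('side')[:,:,::-1]; c=(110,130,310,280); cv2.imwrite(f'pics/side8.png',cv2.resize(im[c[1]:c[3],c[0]:c[2]],None,fx=3,fy=3))
E
```

```text
14.1 [0.6438 0.04   0.0754] tilt [-0.0606 -0.0606] jaw [-0.851 -0.518] F [ 0.3 -0.6 -0.6] open mm 85.2 q6 146.6
```

View pics/side8.png

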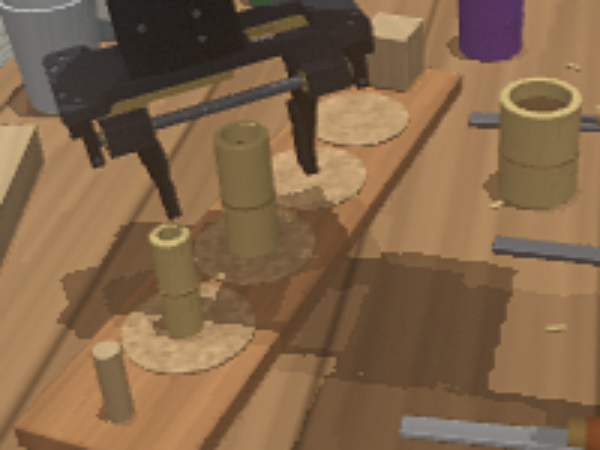

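Request:
apply_moves(steps=[{"x":0,"y":0,"z":35,"spin":0},{"x":0,"y":0,"z":35,"spin":0},{"x":-38,"y":-24,"z":0,"spin":0},{"x":-39,"y":-25,"z":0,"spin":0},{"x":-39,"y":-25,"z":0,"spin":0},{"x":-39,"y":-25,"z":0,"spin":0},{"x":-38,"y":-25,"z":0,"spin":0}])

```text
time_s: 14.85
position: [0.4522, -0.085, 0.1486]
tcp_rot: [[-0.848, -0.047, 0.528], [-0.525, -0.064, -0.849], [0.074, -0.997, 0.03]]
force: [-0.3, -1.1, 1.2]
opening: 1.001
```

```bash
python3 w.py 4
```

```text
15.05 [ 0.4535 -0.085   0.1486] tilt [-0.0472 -0.0634] jaw [-0.85  -0.522] F [ 0.8  0.2 -0.6] open mm 87.0 q6 130.9
```

Request:
apply_moves(steps=[{"x":-1,"y":1,"z":-43,"spin":0}])

```text
time_s: 15.15
position: [0.4591, -0.086, 0.1091]
tcp_rot: [[-0.851, -0.032, 0.525], [-0.522, -0.069, -0.85], [0.063, -0.997, 0.042]]
force: [1.1, -0.5, -0.3]
opening: 0.999
```

```bash
python3 w.py 4
```

```text
15.35 [ 0.4531 -0.0834  0.1052] tilt [-0.0486 -0.0628] jaw [-0.849 -0.523] F [-0.5 -0.   0.2] open mm 87.2 q6 132.0
```

Request:
apply_moves(steps=[{"x":-1,"y":0,"z":-28,"spin":0}])

```text
time_s: 15.45
position: [0.4565, -0.0842, 0.0802]
tcp_rot: [[-0.849, -0.039, 0.528], [-0.525, -0.067, -0.849], [0.068, -0.997, 0.036]]
force: [0.5, -0.1, 1.3]
opening: 1.003
```

```bash
python3 w.py 4
python3 - <<'E'
from h import *
im=imaging.capture('side')[:,:,::-1]; c=(210,90,410,240); cv2.imwrite(f'pics/side9.png',cv2.resize(im[c[1]:c[3],c[0]:c[2]],None,fx=3,fy=3))
E
```

```text
15.65 [ 0.453  -0.0833  0.0783] tilt [-0.0473 -0.0634] jaw [-0.848 -0.524] F [ 0.4 -1.2  0. ] open mm 86.7 q6 132.8
```

View pics/side9.png

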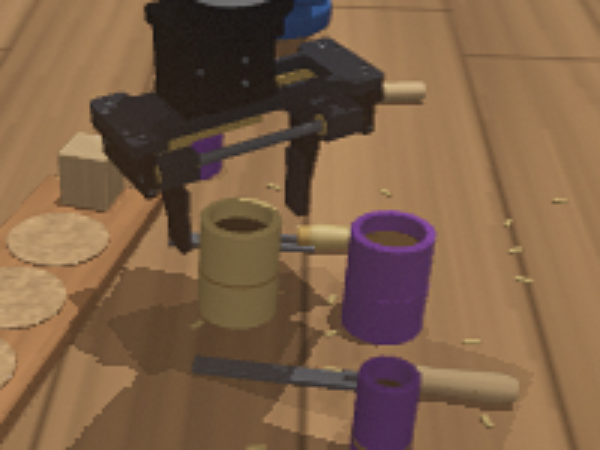

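Request:
apply_moves(steps=[{"x":0,"y":0,"z":-32,"spin":0},{"x":-4,"y":1,"z":30,"spin":0}])

```text
time_s: 15.9
position: [0.4475, -0.0816, 0.0697]
tcp_rot: [[-0.847, -0.06, 0.528], [-0.525, -0.058, -0.849], [0.082, -0.996, 0.018]]
force: [-1.5, 0.2, -0.1]
opening: 0.994
```

```bash
python3 w.py 5
```

```text
16.1 [ 0.4545 -0.0841  0.0817] tilt [-0.0321 -0.0695] jaw [-0.849 -0.524] F [-1.   1.1 -0. ] open mm 86.8 q6 132.9
```

Request:
apply_moves(steps=[{"x":-2,"y":1,"z":-33,"spin":0}])

```text
time_s: 16.2
position: [0.4569, -0.0846, 0.0527]
tcp_rot: [[-0.85, -0.019, 0.527], [-0.524, -0.074, -0.848], [0.056, -0.997, 0.053]]
force: [0.0, -0.6, -0.3]
opening: 1.002
```

```bash
python3 w.py 5
```

```text
16.4 [ 0.4526 -0.0831  0.0499] tilt [-0.0311 -0.0699] jaw [-0.849 -0.524] F [ 0.7  0.4 -0.2] open mm 86.9 q6 134.2
```

Request:
apply_moves(steps=[{"x":0,"y":0,"z":0,"spin":0}], grip=0)

```text
time_s: 16.5
position: [0.4534, -0.0834, 0.0515]
tcp_rot: [[-0.849, -0.029, 0.527], [-0.524, -0.071, -0.849], [0.062, -0.997, 0.045]]
force: [0.1, -0.7, 0.4]
opening: 0.967
```

```bash
python3 w.py 20
```

```text
16.9 [ 0.453  -0.0832  0.0505] tilt [-0.0299 -0.0702] jaw [-0.849 -0.524] F [-1.2  0.4  6.1] open mm 60.2 q6 134.2
```

Request:
apply_moves(steps=[{"x":0,"y":0,"z":45,"spin":0}])

```text
time_s: 17.0
position: [0.4492, -0.0819, 0.0905]
tcp_rot: [[-0.849, -0.044, 0.527], [-0.524, -0.065, -0.849], [0.072, -0.997, 0.032]]
force: [-0.1, -0.2, -0.3]
opening: 0.692
```

```bash
python3 w.py 4
```

```text
17.2 [ 0.4535 -0.0834  0.096 ] tilt [-0.0281 -0.071 ] jaw [-0.849 -0.524] F [-0.5 -0.5 -0.5] open mm 60.1 q6 132.6
```

Request:
apply_moves(steps=[{"x":37,"y":-13,"z":10,"spin":0},{"x":38,"y":-14,"z":0,"spin":0}])

```text
time_s: 17.4
position: [0.5203, -0.1067, 0.104]
tcp_rot: [[-0.848, -0.044, 0.528], [-0.525, -0.065, -0.849], [0.072, -0.997, 0.032]]
force: [1.2, -1.3, -1.7]
opening: 0.69
```

```bash
python3 w.py 4
```

```text
17.6 [ 0.5191 -0.1066  0.1025] tilt [-0.0469 -0.0639] jaw [-0.848 -0.524] F [-0.8  0.4 -1.6] open mm 60.0 q6 131.3
```

Request:
apply_moves(steps=[{"x":38,"y":-14,"z":0,"spin":0},{"x":36,"y":-13,"z":0,"spin":0}])

```text
time_s: 17.8
position: [0.582, -0.1288, 0.099]
tcp_rot: [[-0.846, -0.068, 0.528], [-0.525, -0.056, -0.849], [0.087, -0.996, 0.012]]
force: [1.5, 0.1, -0.5]
opening: 0.692
```

```bash
python3 w.py 4
```

```text
18.0 [ 0.5815 -0.1286  0.0987] tilt [-0.0683 -0.0558] jaw [-0.847 -0.525] F [-0.3 -0.1 -0.7] open mm 60.3 q6 130.5
```

Request:
apply_moves(steps=[{"x":25,"y":-8,"z":-14,"spin":0}])

```text
time_s: 18.1
position: [0.6016, -0.1343, 0.0849]
tcp_rot: [[-0.846, -0.075, 0.528], [-0.526, -0.053, -0.849], [0.092, -0.996, 0.005]]
force: [1.0, 0.3, -1.0]
opening: 0.69
```

```bash
python3 w.py 4;  python3 - <<'E'
from h import *
im=imaging.capture('side')[:,:,::-1]; c=(130,90,330,240); cv2.imwrite(f'pics/side10.png',cv2.resize(im[c[1]:c[3],c[0]:c[2]],None,fx=3,fy=3))
E
```

```text
18.3 [ 0.6039 -0.1356  0.0839] tilt [-0.0726 -0.0542] jaw [-0.846 -0.525] F [ 0.6  0.2 -1. ] open mm 60.1 q6 130.5
```

View pics/side10.png

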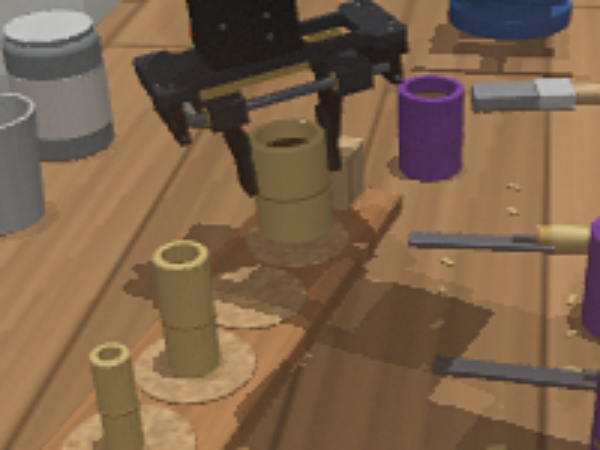

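Request:
apply_moves(steps=[{"x":1,"y":-1,"z":-8,"spin":0}])

```text
time_s: 18.45
position: [0.6044, -0.1362, 0.0773]
tcp_rot: [[-0.846, -0.071, 0.528], [-0.526, -0.055, -0.849], [0.089, -0.996, 0.009]]
force: [-0.4, -0.4, -0.9]
opening: 0.697
```

```bash
python3 w.py 4
```

```text
18.65 [ 0.6042 -0.1363  0.0761] tilt [-0.0731 -0.054 ] jaw [-0.846 -0.525] F [-0.2 -0.4 -1. ] open mm 60.2 q6 130.6
```

Request:
apply_moves(steps=[{"x":0,"y":0,"z":-3,"spin":0}])

```text
time_s: 18.75
position: [0.6045, -0.1364, 0.0737]
tcp_rot: [[-0.846, -0.072, 0.528], [-0.525, -0.054, -0.849], [0.09, -0.996, 0.008]]
force: [0.3, -0.0, -1.0]
opening: 0.685
```

```bash
python3 w.py 4
```

```text
18.95 [ 0.6042 -0.1362  0.0731] tilt [-0.0732 -0.0539] jaw [-0.846 -0.525] F [-0.4 -0.2 -1.2] open mm 60.4 q6 130.6
```

Request:
apply_moves(steps=[{"x":0,"y":0,"z":-2,"spin":0}])

```text
time_s: 19.05
position: [0.6042, -0.1361, 0.0724]
tcp_rot: [[-0.846, -0.073, 0.528], [-0.525, -0.054, -0.849], [0.091, -0.996, 0.007]]
force: [-3.9, 2.5, 16.6]
opening: 0.691
```

```bash
python3 w.py 4
```

```text
19.25 [ 0.6043 -0.1362  0.0726] tilt [-0.0728 -0.0542] jaw [-0.846 -0.525] F [-1.9  0.8  6. ] open mm 60.2 q6 130.6
```

Contact; release.

Request:
apply_moves(steps=[{"x":0,"y":0,"z":0,"spin":0}], grip=87)

```text
time_s: 19.35
position: [0.6045, -0.1362, 0.0732]
tcp_rot: [[-0.846, -0.072, 0.528], [-0.525, -0.055, -0.849], [0.09, -0.996, 0.008]]
force: [-0.6, -0.8, 0.7]
opening: 0.728
```

```bash
python3 w.py 14;  python3 - <<'E'
from h import *
im=imaging.capture('side')[:,:,::-1]; c=(130,90,330,240); cv2.imwrite(f'pics/side11.png',cv2.resize(im[c[1]:c[3],c[0]:c[2]],None,fx=3,fy=3))
E
```

```text
19.8 [ 0.6042 -0.1362  0.0723] tilt [-0.0732 -0.0541] jaw [-0.846 -0.525] F [-0.4 -1.   0.2] open mm 85.7 q6 130.6
```

View pics/side11.png

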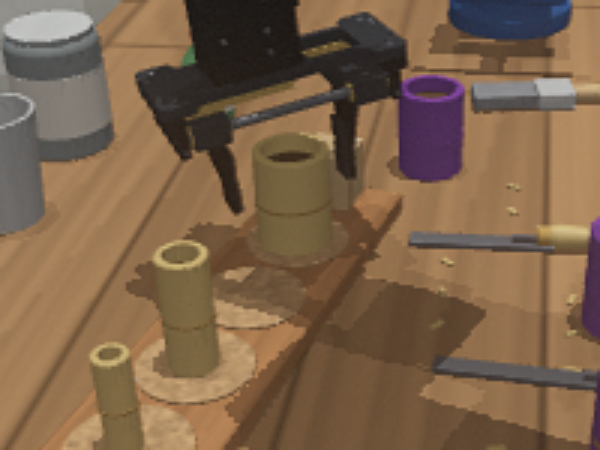

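Request:
apply_moves(steps=[{"x":0,"y":0,"z":40,"spin":0},{"x":0,"y":0,"z":45,"spin":0}])

```text
time_s: 20.05
position: [0.5991, -0.1344, 0.1517]
tcp_rot: [[-0.845, -0.089, 0.528], [-0.526, -0.048, -0.849], [0.101, -0.995, -0.006]]
force: [1.0, -0.1, -0.3]
opening: 0.995
```

```bash
python3 w.py 4
```

```text
20.25 [ 0.6007 -0.1349  0.1535] tilt [-0.0826 -0.0503] jaw [-0.845 -0.525] F [-0.6 -1.1 -0.6] open mm 87.2 q6 129.6
```

Request:
apply_moves(steps=[{"x":-30,"y":28,"z":0,"spin":0.06},{"x":-30,"y":38,"z":0,"spin":0.06},{"x":-25,"y":40,"z":0,"spin":0.06},{"x":-20,"y":42,"z":0,"spin":0.06},{"x":-20,"y":42,"z":0,"spin":0.06},{"x":-20,"y":42,"z":0,"spin":0.06},{"x":-20,"y":42,"z":0,"spin":0.06},{"x":-20,"y":42,"z":0,"spin":0.06}])

```text
time_s: 21.05
position: [0.4034, 0.184, 0.1428]
tcp_rot: [[-0.501, -0.065, 0.863], [-0.859, -0.085, -0.505], [0.106, -0.994, -0.014]]
force: [1.4, 0.8, -1.3]
opening: 1.004
```

```bash
python3 w.py 4
```

```text
21.25 [0.4042 0.1836 0.1431] tilt [-0.0645 -0.0854] jaw [-0.5   -0.859] F [ 0.6 -0.2  0.8] open mm 86.8 q6 136.5
```

Request:
apply_moves(steps=[{"x":-5,"y":44,"z":0,"spin":0},{"x":-6,"y":44,"z":0,"spin":0}])

```text
time_s: 21.45
position: [0.3957, 0.2673, 0.1419]
tcp_rot: [[-0.511, -0.067, 0.857], [-0.853, -0.088, -0.515], [0.11, -0.994, -0.013]]
force: [0.9, -0.4, -0.2]
opening: 0.998
```

```bash
python3 w.py 4
```

```text
21.65 [0.3952 0.2673 0.1419] tilt [-0.0667 -0.0882] jaw [-0.506 -0.855] F [-0.7 -1.3 -0.3] open mm 87.1 q6 145.9
```

Request:
apply_moves(steps=[{"x":0,"y":0,"z":-45,"spin":0},{"x":-5,"y":-3,"z":45,"spin":0}])

```text
time_s: 21.85
position: [0.3844, 0.2575, 0.1172]
tcp_rot: [[-0.505, -0.114, 0.856], [-0.85, -0.107, -0.516], [0.151, -0.988, -0.043]]
force: [-2.4, -1.4, -4.3]
opening: 1.004
```

```bash
python3 w.py 5
```

```text
22.1 [0.3964 0.2635 0.1462] tilt [-0.0522 -0.0827] jaw [-0.511 -0.854] F [-0.5 -0.2  0.5] open mm 87.2 q6 145.8
```

Request:
apply_moves(steps=[{"x":0,"y":0,"z":-45,"spin":0},{"x":-5,"y":-3,"z":45,"spin":0}])

```text
time_s: 22.3
position: [0.3876, 0.2568, 0.1278]
tcp_rot: [[-0.511, -0.083, 0.856], [-0.851, -0.095, -0.517], [0.124, -0.992, -0.023]]
force: [-2.9, -1.0, -3.0]
opening: 1.001
```

```bash
python3 w.py 5
```

```text
22.55 [0.3986 0.2622 0.1553] tilt [-0.0246 -0.0716] jaw [-0.515 -0.854] F [-0.1 -0.6 -0.3] open mm 87.1 q6 145.8
```

Request:
apply_moves(steps=[{"x":-4,"y":10,"z":-22,"spin":0},{"x":-4,"y":-1,"z":-35,"spin":0}])

```text
time_s: 22.75
position: [0.3976, 0.2739, 0.111]
tcp_rot: [[-0.518, 0.007, 0.855], [-0.854, -0.058, -0.517], [0.046, -0.998, 0.036]]
force: [-0.3, -0.5, -0.8]
opening: 1.001
```

```bash
python3 w.py 5
```

```text
22.95 [0.3947 0.272  0.1083] tilt [-0.0039 -0.0631] jaw [-0.517 -0.854] F [ 0.3  0.1 -0.2] open mm 86.9 q6 148.0
```

Request:
apply_moves(steps=[{"x":0,"y":0,"z":-34,"spin":0}])

```text
time_s: 23.05
position: [0.3994, 0.274, 0.08]
tcp_rot: [[-0.518, 0.011, 0.855], [-0.854, -0.057, -0.517], [0.043, -0.998, 0.039]]
force: [1.5, 0.9, -0.6]
opening: 0.998
```

```bash
python3 w.py 5;python3 - <<'E'
from h import *
im=imaging.capture('side')[:,:,::-1]; c=(210,200,410,350); cv2.imwrite(f'pics/side12.png',cv2.resize(im[c[1]:c[3],c[0]:c[2]],None,fx=3,fy=3))
E
```

```text
23.3 [0.3957 0.2723 0.0762] tilt [-0.0011 -0.062 ] jaw [-0.518 -0.854] F [-0.1  0.1  0.2] open mm 87.0 q6 148.6
```

View pics/side12.png

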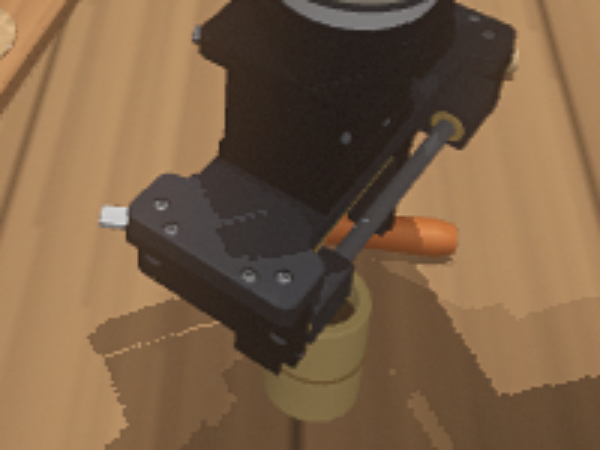

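Request:
apply_moves(steps=[{"x":-1,"y":0,"z":-34,"spin":0}])

```text
time_s: 23.45
position: [0.3988, 0.2742, 0.0459]
tcp_rot: [[-0.518, 0.01, 0.855], [-0.854, -0.057, -0.517], [0.044, -0.998, 0.038]]
force: [1.4, -0.1, -0.2]
opening: 0.998
```

```bash
python3 w.py 5
```

```text
23.65 [0.3947 0.2724 0.0427] tilt [-0.0013 -0.0621] jaw [-0.518 -0.854] F [ 0.7 -0.1 -0.4] open mm 86.9 q6 149.4
```

Request:
apply_moves(steps=[{"x":0,"y":0,"z":0,"spin":0}], grip=0)

```text
time_s: 23.75
position: [0.3952, 0.2726, 0.0438]
tcp_rot: [[-0.518, 0.0, 0.856], [-0.854, -0.062, -0.517], [0.053, -0.998, 0.032]]
force: [0.7, 0.2, 0.2]
opening: 0.967
```

```bash
python3 w.py 20
```

```text
24.3 [0.3948 0.2725 0.0428] tilt [-0.001  -0.0619] jaw [-0.518 -0.854] F [-0.4  0.3  1.9] open mm 47.5 q6 149.4
```

Request:
apply_moves(steps=[{"x":0,"y":0,"z":40,"spin":0}])

```text
time_s: 24.4
position: [0.3917, 0.2709, 0.079]
tcp_rot: [[-0.517, -0.012, 0.856], [-0.853, -0.067, -0.517], [0.063, -0.998, 0.024]]
force: [0.5, -0.3, 0.7]
opening: 0.55
```

```bash
python3 w.py 4
```

```text
24.6 [0.3952 0.2727 0.0834] tilt [ 0.0006 -0.0613] jaw [-0.518 -0.854] F [-1.2 -0.2 -1.2] open mm 47.7 q6 148.5
```

Request:
apply_moves(steps=[{"x":0,"y":0,"z":45,"spin":0}])

```text
time_s: 24.7
position: [0.391, 0.2706, 0.1229]
tcp_rot: [[-0.517, -0.014, 0.856], [-0.853, -0.068, -0.517], [0.065, -0.998, 0.023]]
force: [-0.8, 0.7, -0.6]
opening: 0.549
```

```bash
python3 w.py 4
```

```text
24.9 [0.3953 0.2727 0.1283] tilt [ 0.0013 -0.061 ] jaw [-0.518 -0.854] F [ 0.3  0.  -0.7] open mm 47.7 q6 147.7
```

Request:
apply_moves(steps=[{"x":0,"y":0,"z":45,"spin":0}])

```text
time_s: 25.0
position: [0.3908, 0.2705, 0.1678]
tcp_rot: [[-0.517, -0.014, 0.856], [-0.853, -0.067, -0.517], [0.065, -0.998, 0.023]]
force: [-0.0, -1.0, -0.3]
opening: 0.55
```

```bash
python3 w.py 4
```

```text
25.2 [0.395  0.2726 0.1729] tilt [ 0.0012 -0.061 ] jaw [-0.518 -0.854] F [-0.2 -1.  -0.2] open mm 47.7 q6 147.1
```

Request:
apply_moves(steps=[{"x":10,"y":-36,"z":0,"spin":0},{"x":16,"y":-36,"z":0,"spin":-0.07},{"x":16,"y":-36,"z":0,"spin":-0.08},{"x":16,"y":-36,"z":0,"spin":-0.08}])

```text
time_s: 25.6
position: [0.4469, 0.1275, 0.1667]
tcp_rot: [[-0.696, -0.026, 0.717], [-0.715, -0.059, -0.696], [0.06, -0.998, 0.023]]
force: [0.2, 0.4, -0.6]
opening: 0.55
```

```bash
python3 w.py 4
```

```text
25.8 [0.4471 0.128  0.1669] tilt [-0.0256 -0.059 ] jaw [-0.696 -0.715] F [-0.1  0.1 -0.6] open mm 47.4 q6 141.2
```

Request:
apply_moves(steps=[{"x":15,"y":-36,"z":0,"spin":-0.1},{"x":18,"y":-36,"z":0,"spin":-0.1},{"x":18,"y":-36,"z":0,"spin":-0.1},{"x":20,"y":-36,"z":0,"spin":-0.1},{"x":22,"y":-33,"z":0,"spin":-0.1}])

```text
time_s: 26.3
position: [0.5315, -0.0418, 0.1619]
tcp_rot: [[-0.952, -0.067, 0.298], [-0.296, -0.03, -0.955], [0.073, -0.997, 0.009]]
force: [0.9, 0.8, -0.4]
opening: 0.547
```

```bash
python3 w.py 4
```

```text
26.5 [ 0.5314 -0.0414  0.1618] tilt [-0.0665 -0.0299] jaw [-0.952 -0.299] F [-0.1 -0.4  0. ] open mm 47.8 q6 149.4
```

Request:
apply_moves(steps=[{"x":25,"y":0,"z":-20,"spin":0},{"x":25,"y":0,"z":-25,"spin":0}])

```text
time_s: 26.7
position: [0.578, -0.0367, 0.1178]
tcp_rot: [[-0.95, -0.069, 0.305], [-0.304, -0.029, -0.952], [0.075, -0.997, 0.006]]
force: [0.8, 0.4, 0.4]
opening: 0.547
```

```bash
python3 w.py 4
```

```text
26.9 [ 0.5764 -0.0367  0.1168] tilt [-0.0736 -0.0282] jaw [-0.949 -0.304] F [-0.5  0.3  0.8] open mm 47.8 q6 150.7
```

Request:
apply_moves(steps=[{"x":24,"y":-6,"z":-15,"spin":0},{"x":24,"y":-6,"z":-15,"spin":0}])

```text
time_s: 27.1
position: [0.6203, -0.0451, 0.0898]
tcp_rot: [[-0.948, -0.077, 0.31], [-0.309, -0.028, -0.951], [0.082, -0.997, 0.003]]
force: [0.4, 0.1, -0.4]
opening: 0.552
```

```bash
python3 w.py 4;python3 - <<'E'
from h import *
im=imaging.capture('side')[:,:,::-1]; c=(110,110,310,260); cv2.imwrite(f'pics/side13.png',cv2.resize(im[c[1]:c[3],c[0]:c[2]],None,fx=3,fy=3))
E
```

```text
27.3 [ 0.6197 -0.0456  0.0893] tilt [-0.0783 -0.0274] jaw [-0.948 -0.308] F [-0.5  0.4  0.5] open mm 47.4 q6 150.5
```

View pics/side13.png

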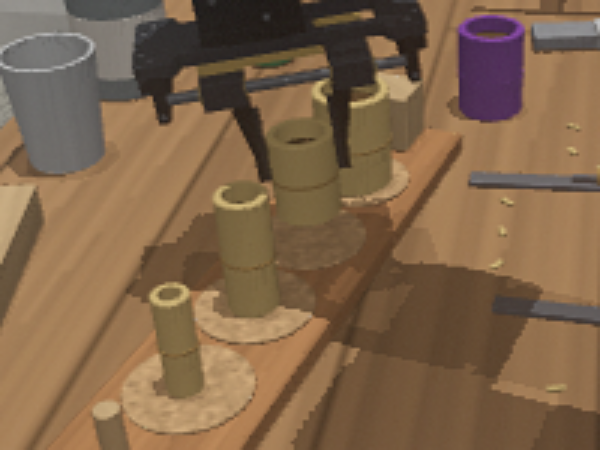

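Request:
apply_moves(steps=[{"x":4,"y":-3,"z":-18,"spin":0}])

```text
time_s: 27.45
position: [0.6241, -0.0483, 0.0743]
tcp_rot: [[-0.948, -0.074, 0.31], [-0.308, -0.028, -0.951], [0.079, -0.997, 0.004]]
force: [0.2, -0.0, 0.2]
opening: 0.547
```

```bash
python3 w.py 4
```

```text
27.65 [ 0.6225 -0.0485  0.071 ] tilt [-0.0801 -0.0269] jaw [-0.948 -0.307] F [-0.1 -0.7  0.2] open mm 48.0 q6 150.4
```

Request:
apply_moves(steps=[{"x":0,"y":0,"z":-4,"spin":0}])

```text
time_s: 27.75
position: [0.6229, -0.0486, 0.0674]
tcp_rot: [[-0.948, -0.079, 0.309], [-0.307, -0.027, -0.951], [0.083, -0.997, 0.002]]
force: [-0.5, 0.0, 0.2]
opening: 0.549
```

```bash
python3 w.py 4
```

```text
27.95 [ 0.6224 -0.0484  0.0669] tilt [-0.0804 -0.0268] jaw [-0.948 -0.307] F [ 0.2  0.1 -0.2] open mm 48.1 q6 150.5
```

Request:
apply_moves(steps=[{"x":1,"y":0,"z":-2,"spin":0}])

```text
time_s: 28.05
position: [0.6236, -0.0485, 0.0652]
tcp_rot: [[-0.948, -0.08, 0.309], [-0.307, -0.027, -0.951], [0.084, -0.996, 0.001]]
force: [0.6, 0.5, 0.4]
opening: 0.546
```

```bash
python3 w.py 4
```

```text
28.25 [ 0.6235 -0.0485  0.0649] tilt [-0.0804 -0.0269] jaw [-0.948 -0.307] F [-0.2 -1.  -0.9] open mm 48.0 q6 150.5
```

Request:
apply_moves(steps=[{"x":0,"y":0,"z":-2,"spin":0}])

```text
time_s: 28.35
position: [0.6234, -0.0481, 0.0644]
tcp_rot: [[-0.948, -0.081, 0.308], [-0.307, -0.026, -0.951], [0.085, -0.996, 0.0]]
force: [-4.5, 1.8, 17.8]
opening: 0.549
```

```bash
python3 w.py 4
```

```text
28.55 [ 0.6234 -0.0482  0.0646] tilt [-0.0802 -0.0269] jaw [-0.948 -0.308] F [-2.   1.1  8.3] open mm 47.9 q6 150.5
```

Request:
apply_moves(steps=[{"x":0,"y":0,"z":0,"spin":0}], grip=75)

```text
time_s: 28.65
position: [0.6235, -0.0482, 0.0652]
tcp_rot: [[-0.948, -0.08, 0.309], [-0.308, -0.027, -0.951], [0.084, -0.996, 0.001]]
force: [-0.2, 1.2, -0.3]
opening: 0.583
```

```bash
python3 w.py 14
```

```text
29.15 [ 0.6234 -0.0483  0.0643] tilt [-0.0805 -0.0268] jaw [-0.948 -0.308] F [ 0.5 -0.1 -0.7] open mm 74.4 q6 150.5
```

Request:
apply_moves(steps=[{"x":0,"y":0,"z":35,"spin":0}])

```text
time_s: 29.25
position: [0.6196, -0.0475, 0.0951]
tcp_rot: [[-0.947, -0.091, 0.308], [-0.307, -0.024, -0.951], [0.094, -0.996, -0.005]]
force: [0.2, 0.2, -0.1]
opening: 0.855
```

```bash
python3 w.py 4
```

```text
29.45 [ 0.624  -0.0484  0.1001] tilt [-0.0785 -0.0273] jaw [-0.948 -0.308] F [-0.7  0.   0.3] open mm 75.1 q6 150.3
```

Request:
apply_moves(steps=[{"x":0,"y":0,"z":45,"spin":0},{"x":0,"y":0,"z":35,"spin":0},{"x":-45,"y":0,"z":10,"spin":0},{"x":-45,"y":-10,"z":10,"spin":0},{"x":-40,"y":-30,"z":0,"spin":0},{"x":-20,"y":-45,"z":0,"spin":0},{"x":-20,"y":-45,"z":0,"spin":0},{"x":-15,"y":-45,"z":0,"spin":0},{"x":-15,"y":-45,"z":0,"spin":0},{"x":-10,"y":-45,"z":0,"spin":0},{"x":0,"y":-45,"z":0,"spin":0}])

```text
time_s: 30.55
position: [0.3985, -0.3568, 0.1921]
tcp_rot: [[-0.943, -0.096, 0.318], [-0.319, -0.015, -0.948], [0.096, -0.995, -0.017]]
force: [0.5, -0.1, 0.6]
opening: 0.861
```

Run:
```python
from h import *
from w import st
st()
d=np.array([-.206,-.979]); m=np.array([.6304,-.0052]); d/=np.linalg.norm(d)
pp=[m+d*.09*(i-1.5) for i in range(4)]; print(np.round(pp,4))
items=[(q,k/2000,.021,D[k]/1000) for q,k in zip(pp,D)]
for n,c in(('side',(110,110,310,290)),('top',(140,90,360,200))):
    im=imaging.capture(n); cv2.imwrite(f'pics/{n}14r.png',cv2.resize(im[c[1]:c[3],c[0]:c[2]],None,fx=3.2,fy=3.2,interpolation=cv2.INTER_CUBIC)[:,:,::-1])
    overlay(n,im,items+[(q,.042,.018,.003) for q in pp],c,3.2,f'pics/{n}14.png')
```

```text
30.55 [ 0.3985 -0.3568  0.1921] tilt [-0.0964 -0.0147] jaw [-0.943 -0.319] F [ 0.5 -0.1  0.6] open mm 74.9 q6 113.2
[[ 0.6582  0.1269]
 [ 0.6397  0.0388]
 [ 0.6211 -0.0492]
 [ 0.6026 -0.1373]]
```

View pics/side14.png

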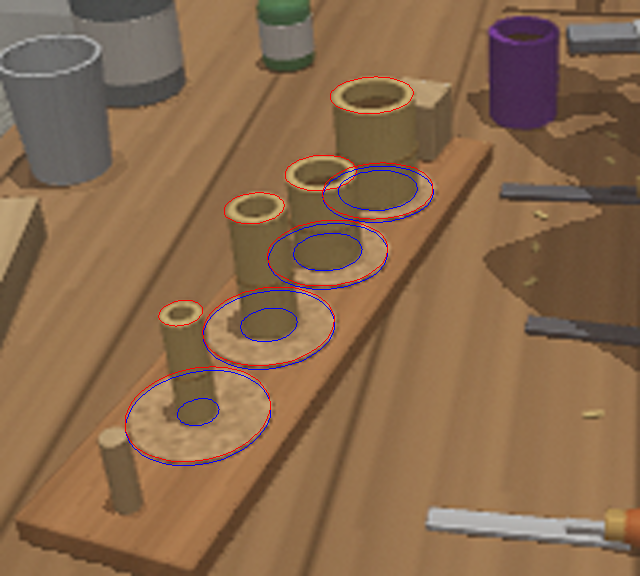

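View pics/top14.png

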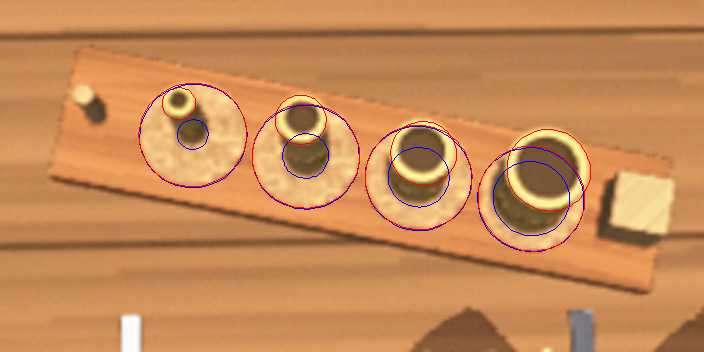

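The overlays of all four tubes, modelled at the pad centres, match the rims in both views to about 2 mm. I'm handing the job in.

```bash
python3 w.py 4; python3 -c "
from rig import job; print(job.hand_in())"
```

```text
30.85 [ 0.4002 -0.3544  0.1922] tilt [-0.0958 -0.015 ] jaw [-0.943 -0.32 ] F [-0.2 -0.3 -0.4] open mm 75.0 q6 113.3
the job is handed in; nothing more can be done
None
```

The four bamboo tubes stand upright on the cork pads, in order 24, 36, 48 and 60 mm from the slim post to the thick square post. I handed the job in at about 31 s of the 102 s allowed; the rig gave no verdict. I left the purple look-alikes alone, no tube fell, and the arm was clear of everything.

- **Last check:** models of the tubes drawn at the pad centres matched the visible rims in both cameras to about 2 mm; the limit is 12 mm. This was by eye on the overlay pictures, so tilt and rest were not measured separately.
- **Tool tilt:** the tool leaned as much as 0.1 rad during the work. A new move row starts from the measured pose, and this caused drift while the arm was still settling. I turned the tool and paused between moves to limit it. The 36, 48 and 60 mm tubes were set down while the tool leaned about 0.08–0.09 rad; afterwards they stood upright.
- **Small disagreement:** at the start, the two cameras differed by up to 3 mm in x on the tube positions. The grasps and placements were not affected.

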